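# Set the oil analyser's filter lever to the third click and start the reading

### The arm

A 6-joint arm with a two-finger parallel gripper is mounted at the origin on the work surface. World frame = base frame: x ahead of the robot, y to its left, z up, the work surface at z = 0. Lengths are in mm, angles in rad, forces in N, time in s.
With the tool pointing down it reaches from about 350 to 775 mm from the base axis. Payload 7.3 kg.
Tool frame: the origin (TCP) lies at the very end of the fingers, on their centre line; the grasp point (between the pads) lies 19 mm behind it; z points along the fingers, y is the line along which they close (so a half turn about z gives the same grasp; the last joint's range is limited). The gripper opens to 92 mm and grips with 3 to 60 N. Pads are 19 mm wide; open, the fingers measure 130 mm over their backs; the gripper's body (75 mm by 190 mm) begins 47 mm behind the grasp point.
Start: joints at [-0.146, 0.342, 1.524, -0, 1.275, -0.146], TCP at [525.019, 0.019, 226.741] pointing down, gripper open.
Joint ranges: [-2.53, 2.53], [-0.77, 2.02], [0.04, 2.7], [-1, 4.14], [0.28, 2.66], [-3.11, 3.11]. Speed limits (rad/s): [2.57, 2.57, 3.14, 3.14, 3.14, 3.14].

### API

Orientations are given as [roll, pitch, yaw] about the fixed x, y, z axes, in that order (R = Rz(yaw) Ry(pitch) Rx(roll)).
In Python, from plant import bot gives the robot as it stands.
- The arm moves only by the tool jog_arm, never from a script. Its argument "targets" is a list of rows, each an object with "xyz": the shift along the tool's x, y, z as a fraction of full scale, a list of three; "spin": the turn about the tool's z as a fraction of full scale. In form: [{"xyz": [x, y, z], "spin": spin}, ...]. A call has exactly 10 rows; each row shifts and turns the commanded pose from where the row before left it, along the tool's axes as they then stand; what a row does not reach is not made up. Full scale, the value 1, is 80 mm for a shift and 0.1 rad for a turn. A row lasts 1/8 s, in which the tool goes at most 62.5 mm and 10.7 degrees, less where a joint would pass 70% of its speed; a pose out of reach is approached as far as the arm can. A call with a number of a shift or a turn outside -1 to 1 is refused whole. A call with a gripper value outside its range is refused whole. "gripper" is the opening in per cent of the stroke, from 0 (shut) to 100 (fully open), set as the call begins (left out, the last holds). The fingers move at their own pace and stop on an object; the grip force is fixed at half the most. Time passes only in rows, so rows that do not move let the fingers close, or fill a call up. It gives the time, the measured TCP pose, the force, the opening and the grip force at its end, in the units of the state.
- bot.get_obs(): the state, without advancing time (a new reading comes with each control period).
- bot.capture(name): name is "scene" or "side" or "wrist"; returns the picture (384x512x3 uint8, blue, green, red); there is no depth.
- bot.get_calibration(name): a dict with "vfov" (degrees; the focal length in pixels is half the picture's height over the tangent of half this angle, whatever the lens; pixels are square), "cx", "cy" (the principal point, pixels), "eye" and "rotation" of the camera in the world. Camera axes: x right, y down, z forward; pixel columns grow to the right and rows downward; lengths in mm; the calibration is good to about 2 mm. A picture is of the moment at which its call begins: read the wrist's pose just before it. get_calibration takes no time and is no camera call; for the wrist camera it gives the pose at the moment of the call.
- bot.close_job(): hands the job in; it is judged then, once.
The state is a dict: "time": time; "joint_positions": joint angles; "dq": joint speeds; "tau": joint torques, N m; "tool_pos": TCP position; "tcp_rot": TCP orientation; "contact_force": force on the tool from outside, world axes, zero at the start; "moment": the same for the moment, N m; "grip_width": finger opening in mm; "finger_force": force on a finger pad.
Only numpy, scipy, OpenCV 4.12 (cv2) and the standard library are available. Lean on these libraries where they do the work, as an engineer would, in place of code of your own. Each camera call takes 0.05 s, during which the arm holds its last target. There are 200 camera calls.

### The job

On the yellow oil analyser, push the black and red filter lever from its parked end through its clicks and stop at the third click, without going past it to the fourth; push it with the fingertips, never pinch it between them. Then press the green start button right down, let it come back up and move clear. Leave the vials and the sampler where they are.

Things in the scene. Friction and masses are not known exactly. Their poses are not given: they have to be found in the camera images.
- analyser: Yellow oil analyser, fixed on the table: 200 (x) by 300 (y) by 80 mm tall, flat top. Origin: centre of its underside, z up. On top: filter lever sliding along +y at x = -30 mm, display at x = +70 mm, green start button at x = -30, y = +115 mm. The -y end of the top (parked side) is free. Black foot 3 mm out all round; connectors 22 mm out of the +y end, below the top.
- filter_lever (a joint): Lever slide in m, grows along analyser +y. Starts loose, parked, 0 to 0.014. Crests (clicks) at 0.024, 0.040, 0.056, 0.072, 0.088; detents after each: 0.032, 0.048, THIRD 0.064, 0.080, 0.096; stop at 0.100. About 6 N to leave the park or a detent; past a crest the lever snaps ahead by itself to the middle of the next detent and stays.
- lever_top (a point): Centre of the top of the lever, an upright black bar with red sides and white index line: 96 mm long (analyser x), 14 mm thick (y, the travel), top 26 mm above the analyser's top. At joint value q it lies at analyser x = -30 mm, y = -50 mm + q, z = 106 mm.
- third_tick (a point): Middle one of five black tick marks on the yellow top beside the lever deck, 16 mm apart along analyser y, one per detent: this is the third. With the lever in a detent its white index line points at that tick.
- push_face (a point): Centre of the lever's red side face towards the parked end (analyser -y), 12 mm above the analyser's top: the face to push on; each side face is 92 mm long, 18 mm high. Fingers pressing on both side faces at once count as pinching.
- start_button (a joint): Press depth of the green start button in m: 0 released, 0.006 fully down (takes about 5 N, springs back). Down counts from 0.004.
- start_button_top (a point): Centre of the top of the green start button, 28 mm diameter, 102 mm above the table, in a black housing 44 mm wide and 12 mm high on the analyser's top. It is pressed straight down.
- vial0: Closed glass sample vial with yellow cap, standing upright, 36 mm diameter, 75 mm tall, 60 g, loose. Origin: centre of its underside. Bystander.
- vial1: Closed amber glass sample vial with yellow cap, standing upright, 36 mm diameter, 75 mm tall, 60 g, loose. Origin: centre of its underside. Bystander.
- vial2: Closed glass sample vial with yellow cap, standing upright, 36 mm diameter, 75 mm tall, 60 g, loose. Origin: centre of its underside. Bystander.
- sampler: Sampling pump lying on the table beyond the analyser: aluminium barrel 26 mm diameter along its x, orange head at +x, about 180 mm long, 38 mm high, 250 g, loose. Origin: on the table under the barrel's middle. Bystander.

How it is judged (in metres and radians):
On the way, in this order (a step that is already met when the one before it is completed fails the run):
1. the lever rests in the third detent (value of joint filter_lever between 0.06 and 0.068 m and velocity of joint filter_lever between -0.02 and 0.02 m/s), for 0.2 s.
2. the start button is pressed down with the lever still in the third detent (value of joint filter_lever between 0.06 and 0.068 m and value of joint start_button above 0.004 m), for 0.05 s.
At the end, for the whole second after the job is handed in: The filter lever rests in the third detent (60 to 68 mm), the start button has been pressed after that and is up again (under 2 mm), the vials stand upright and vials and sampler are within 20 mm of where they began (value of joint filter_lever between 0.06 and 0.068 m and velocity of joint filter_lever between -0.005 and 0.005 m/s and value of joint start_button below 0.002 m and distance of each of vial0, vial1, vial2, sampler from where it was at the start of the episode below 0.02 m and angle between each of vial0, vial1, vial2's own z axis and vertical below 0.2 rad); the robot touches nothing.
It fails at once if the lever goes past the third detent, over the fourth crest (value of joint filter_lever above 0.0735 m).
It fails at once if the lever is pinched: fingers press on both of its faces at once (contact force between the fingers and filter_lever_c1 above 0.5 N and contact force between the fingers and filter_lever_c2 above 0.5 N).
It fails at once if a vial or the sampler is shifted, lifted or carried (over 20 mm) (distance of any of vial0, vial1, vial2, sampler from where it was at the start of the episode above 0.02 m).
It also fails if it takes over 64 s, if anything falls off the work surface, if the arm or the gripper's body presses on something with over 40 N, if the wrist force passes 120 N, or if a joint passes its speed limit or range.

## Working session

There is one attempt and no reset: what is moved stays moved. The work goes in short steps, Python scripts to look and compute and a tool call to move; the robot and the scene stay as the last step left them, time stands still between calls to the robot, and variables do not carry over. Pictures are saved under pics/ and viewed, at most 10 in all, crops included, and the job is handed in when it is done.

Besides the shell and the picture viewer there is one more tool, called after "Request:" as name(argument=value, ...), one argument or row to a line, values as JSON. jog_arm: Moves the arm, as the interface text tells. Shift numbers are shares of 80 mm and turn numbers shares of 0.1 rad, none past 1 either way. Its arguments: {"type":"object","properties":{"targets":{"type":"array","items":{"type":"object","properties":{"xyz":{"type":"array","items":{"type":"number"}},"spin":{"type":"number"}}}},"gripper":{"type":"number"}},"required":["targets"]}

```bash
mkdir -p pics; cat > h.py <<'E'
import numpy as np,cv2
from plant import bot
def cal(n):
    c=bot.get_calibration(n); f=192/np.tan(np.radians(c['vfov'])/2)
    return c,f
def ray(n,u,v,z,c=None):
    c=c or bot.get_calibration(n); f=192/np.tan(np.radians(c['vfov'])/2)
    R=np.array(c['rotation']); R=R.reshape(3,3) if R.size==9 else R
    d=R@np.array([(u-c['cx'])/f,(v-c['cy'])/f,1]); e=np.array(c['eye'])
    return e+d*(z-e[2])/d[2]
E
python3 - <<'E'
from h import *
ims=[]
for n in("scene","side","wrist"):
    c=bot.get_calibration(n);print(n,c)
    im=bot.capture(n);cv2.imwrite(f"pics/{n}0.png",im)
o=bot.get_obs();print(o)
E
```

```text
scene {'vfov': 54.97207521643413, 'cx': 248.59624115910745, 'cy': 194.37187149155525, 'eye': array([ 935.2191325 , -325.73890376,  498.0594    ]), 'rotation': array([-2.22635949,  0.02373378,  0.79038969])}
side {'vfov': 52.4198221662751, 'cx': 252.40287742698743, 'cy': 194.88619135136526, 'eye': array([ 225.26832682, -330.59274238,  497.31536643]), 'rotation': array([-2.2538031 ,  0.01131673, -0.757006  ])}
wrist {'vfov': 61.06751132997245, 'cx': 254.95646105064873, 'cy': 190.65734418989553, 'eye': array([524.8406362 ,  79.16594008, 383.77783357]), 'rotation': array([2.84501419e+00, 2.40321451e-03, 3.19419775e-04])}
{'time': 0.15, 'joint_positions': array([-1.46023290e-01,  3.42600626e-01,  1.52475649e+00,  1.15867515e-05,
        1.27537462e+00, -1.46017813e-01]), 'dq': array([-0.00131275, -0.0019217 , -0.0026446 ,  0.00067008, -0.00123746,
       -0.00018636]), 'tau': array([ 7.52666965e-04, -4.31470585e+01, -2.44352603e+01,  7.18239485e-02,
        5.38185902e-02, -1.32920518e-04]), 'tool_pos': array([5.24722180e+02, 5.44539642e-02, 2.26199251e+02]), 'tcp_rot': array([-3.14046731e+00, -1.76698740e-04,  1.57078737e+00]), 'contact_force': array([-0.96470988, -0.37210687,  0.20286657]), 'moment': array([-0.00589512,  0.00082452,  0.01293909]), 'finger_force': 0.0, 'grip_width': 91.61722950805816}
```

View pics/scene0.png

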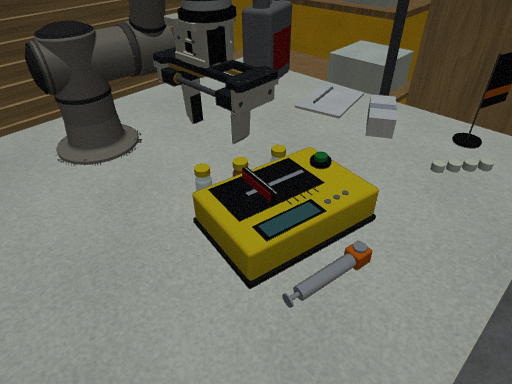

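View pics/wrist0.png

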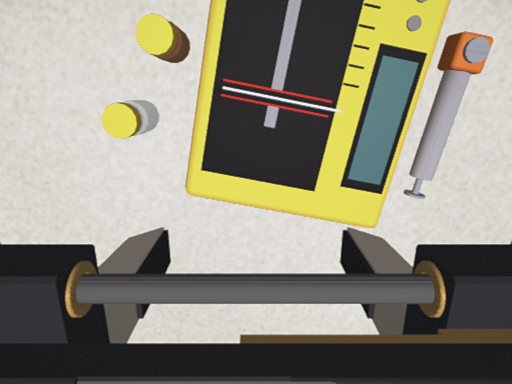

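The scene view shows the analyser with the lever at about (258,183) and the green button at (320,158). The vials are behind it, and the sampler is in front at (330,275). In the wrist view the lever's red edges are near (276,98), with ticks at x≈351–371, y≈6–85. Analyser +y points up and slightly right.

```bash
cat >> h.py <<'E'
from scipy.spatial.transform import Rotation as Ro
def ray(n,u,v,z,c=None):
    c=c or bot.get_calibration(n); f=192/np.tan(np.radians(c['vfov'])/2)
    d=Ro.from_euler('xyz',c['rotation']).as_matrix()@np.array([(u-c['cx'])/f,(v-c['cy'])/f,1]); e=np.array(c['eye'])
    return e+d*(z-e[2])/d[2]
def blobs(m,a0=6,a1=1e6):
    k,l,s,ce=cv2.connectedComponentsWithStats(m.astype(np.uint8))
    return [(ce[i],s[i]) for i in range(1,k) if a0<=s[i][4]<=a1]
def red(im):
    b,g,r=[im[...,i].astype(int) for i in range(3)]; return (r>110)&(g<80)&(b<80)
def green(im):
    b,g,r=[im[...,i].astype(int) for i in range(3)]; return (g>1.6*r)&(g>1.3*b)&(g>60)
def black(im): return im.max(2)<75
E
python3 - <<'E'
from h import *
W=cv2.imread('pics/wrist0.png');c=bot.get_calibration('wrist')
for ce,s in blobs(red(W)&(np.arange(384)<200)[:,None]): 
    ys,xs=np.where(red(W)[s[1]:s[1]+s[3],s[0]:s[0]+s[2]]); xs=xs+s[0];ys=ys+s[1]
    l,r=xs.argmin(),xs.argmax()
    print('red',s,ray('wrist',*ce,101,c)[:2],[ray('wrist',xs[i],ys[i],101,c)[:2].round(1) for i in(l,r)])
for ce,s in blobs(black(W),10,200):
    if 330<ce[0]<400 and ce[1]<110: print('tick',ce,s,ray('wrist',*ce,80,c)[:2])
for n in('scene','side'):
    im=cv2.imread(f'pics/{n}0.png')
    for ce,s in blobs(green(im),15): print(n,ce,s,ray(n,*ce,100,None)[:2])
E
```

```text
red [177  31   4  12  25] [463.80114869 120.82426424] [array([462.6, 124.6]), array([464.8, 121.8])]
red [450  33  13  37  52] [685.00509112 108.85193011] [array([682.4, 100.3]), array([687.9, 123.2])]
red [171  44  10  12  27] [461.13131432 111.17360858] [array([456.5, 107. ]), array([464.3, 115.2])]
red [469  72   7   2   8] [701.69852904  93.99628538] [array([699. ,  94.2]), array([704.1,  93.4])]
red [223  79 109  24 324] [542.44193562  79.72598123] [array([498. ,  88.7]), array([587.9,  72.1])]
red [221  94 108  24 307] [540.49748045  67.86361772] [array([496. ,  76.9]), array([585.4,  72.1])]
tick [371.76190476   5.61904762] [365   4  15   4  21] [621.25791771 147.18857827]
tick [366.14285714  26.42857143] [359  25  15   4  21] [618.15938793 131.52085221]
tick [360.57894737  46.57894737] [354  45  15   4  19] [614.95173945 115.83476731]
tick [355.75   66.125] [349  65  14   4  16] [612.23217738 100.11073668]
tick [350.5  85. ] [344  84  14   3  16] [608.99918914  84.42746524]
scene [320.70422535 154.85915493] [315 152  13   7  71] [573.40845584 226.047161  ]
side [187.0989011  146.31868132] [181 142  13  10  91] [568.84485724 221.50492321]
```

View pics/side0.png

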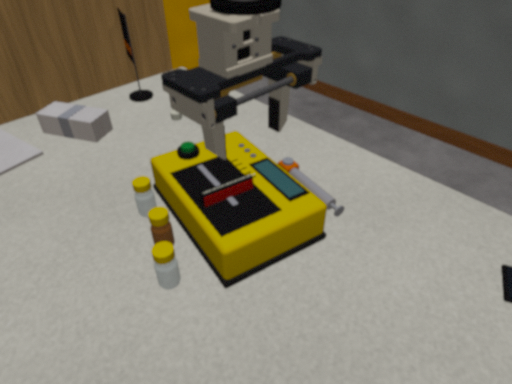

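Measured: analyser yaw is about -0.19 rad, the lever is at (541.5, 73.8) with q≈9 mm, and the button is at about (571, 226). Next I turn, close the fingers and come down behind the lever.

Request:
jog_arm(
  gripper=0,
  targets=[
    {"spin": 0.95,"xyz": [0,0,0]},
    {"spin": 0.95,"xyz": [0,0,0]},
    {"xyz": [0.22,0.03,0],"spin": 0},
    {"xyz": [0.22,0,0.3],"spin": 0},
    {"xyz": [0,0,0.4],"spin": 0},
    {"xyz": [0,0,0.4],"spin": 0},
    {"xyz": [0,0,0.3],"spin": 0},
    {"xyz": [0,0,0],"spin": 0},
    {"xyz": [0,0,0],"spin": 0},
    {"xyz": [0,0,0],"spin": 0},
  ],
)

```text
time: 1.4
tool_pos: [534.8, 34.3, 116.0]
tcp_rot: [3.139, -0.0, 1.381]
contact_force: [-0.1, -0.5, 0.3]
grip_width: 1.1
finger_force: 0.0
```

```bash
cat >> h.py <<'E'
def lever(im,c):
    "lever centre from the red blobs of the wrist view, analyser axes; third tick from ticks"
    R=red(im); ex=np.array([.982,-.190]);ey=np.array([.190,.982])
    for ce,s in blobs(R,40):
        p=ray('wrist',*ce,101,c)[:2]; print('red',s,p.round(1))
    for ce,s in blobs(black(im),8,200):
        if 8<s[2]<22 and s[3]<7: print('tick',ce.round(1),ray('wrist',*ce,80,c)[:2].round(1))
E
python3 - <<'E'
from h import *
o=bot.get_obs();c=bot.get_calibration('wrist');im=bot.capture('wrist');cv2.imwrite('pics/wrist1.png',im)
print(o['time'],o['tool_pos'],o['tcp_rot'],o['contact_force'],o['grip_width']);lever(im,c)
E
```

```text
1.4 [534.82268227  34.28392132 115.95711059] [ 3.13923959e+00 -3.04614150e-04  1.38133986e+00] [-0.13936489 -0.52903215  0.29480057] 1.0630190767403038
red [501   4  11  55 103] [673.7 115.7]
red [169 153 172   5 803] [541.1  80.2]
red [171 177 168   3 476] [541.3  67.3]
```

View pics/wrist1.png

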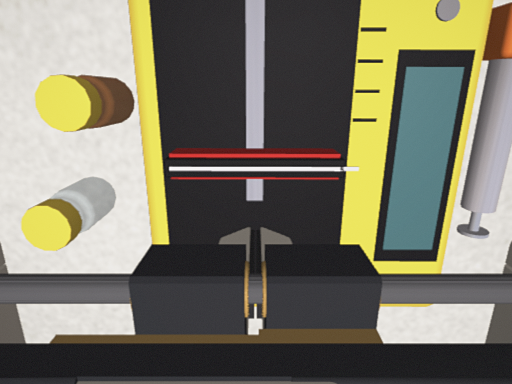

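The wrist view shows the closed fingertips at about (255,240), centred behind the lever (index line at row 168) with nothing in between. Next I descend and push through the first click.

Request:
jog_arm(
  targets=[
    {"spin": 0,"xyz": [0,0,0.35]},
    {"spin": 0,"xyz": [0,0,0]},
    {"xyz": [0.1,0,0],"spin": 0},
    {"xyz": [0.1,0,0],"spin": 0},
    {"xyz": [0.1,0,0],"spin": 0},
    {"xyz": [0.08,0,0],"spin": 0},
    {"xyz": [0.08,0,0],"spin": 0},
    {"xyz": [0.07,0,0],"spin": 0},
    {"xyz": [0.07,0,0],"spin": 0},
    {"xyz": [0,0,0],"spin": 0},
  ],
)

```text
time: 2.7
tool_pos: [542.9, 81.4, 86.6]
tcp_rot: [-3.141, 0.0, 1.381]
contact_force: [-1.6, -1.9, 1.4]
grip_width: 0.7
finger_force: 1.4
```

```bash
cat > look.py <<'E'
from h import *
import sys
o=bot.get_obs();c=bot.get_calibration('wrist');im=bot.capture('wrist');cv2.imwrite(f'pics/wrist{sys.argv[1]}.png',im)
print(o['time'],o['tool_pos'],o['contact_force']);lever(im,c)
ey=np.array([.190,.982]);print('tcp y from lever park-obs',(o['tool_pos'][:2]-[541.2,73.8])@ey)
E
python3 look.py 2
```

```text
2.7 [542.91313552  81.42238914  86.59586727] [-1.64710244 -1.90754425  1.39378336]
red [159 212 196   5 965] [548.4 104.6]
tick [255.  279.5] [538.2  57.2]
tcp y from lever park-obs 7.810681884385414
```

Request:
jog_arm(
  targets=[
    {"xyz": [0.05,0,0],"spin": 0},
    {"xyz": [0.05,0,0],"spin": 0},
    {"xyz": [0.05,0,0],"spin": 0},
    {"xyz": [0.03,0,0],"spin": 0},
    {"xyz": [0,0,0],"spin": 0},
    {"xyz": [0,0,0],"spin": 0},
    {"xyz": [0,0,0],"spin": 0},
    {"xyz": [0,0,0],"spin": 0},
    {"xyz": [0,0,0],"spin": 0},
    {"xyz": [0,0,0],"spin": 0},
  ],
)

```text
time: 4.0
tool_pos: [545.9, 95.2, 86.8]
tcp_rot: [3.141, 0.0, 1.381]
contact_force: [0.5, -4.8, -0.5]
grip_width: 0.6
finger_force: 2.3
```

```bash
python3 look.py 3
```

```text
4.0 [545.85650457  95.23172519  86.77753297] [ 0.49232093 -4.8108043  -0.54076965]
red [159 212 195   5 961] [551.  118.4]
tick [255.  279.5] [541.1  71. ]
tcp y from lever park-obs 21.93069000546972
```

View pics/wrist3.png

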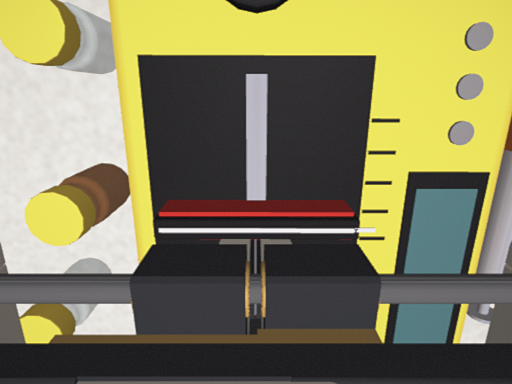

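The lever is at q≈48 mm, the second detent, with five ticks at rows 121–238 and the index line at row 230. One more click is needed, about 8 mm to the crest, so I push 9.6 mm slowly.

Request:
jog_arm(
  targets=[
    {"xyz": [0.03,0,0],"spin": 0},
    {"xyz": [0.03,0,0],"spin": 0},
    {"xyz": [0.03,0,0],"spin": 0},
    {"xyz": [0.03,0,0],"spin": 0},
    {"xyz": [0,0,0],"spin": 0},
    {"xyz": [0,0,0],"spin": 0},
    {"xyz": [0,0,0],"spin": 0},
    {"xyz": [0,0,0],"spin": 0},
    {"xyz": [0,0,0],"spin": 0},
    {"xyz": [0,0,0],"spin": 0},
  ],
)

```text
time: 5.3
tool_pos: [547.6, 104.8, 86.7]
tcp_rot: [3.141, -0.0, 1.381]
contact_force: [-0.6, 0.6, -0.5]
grip_width: 0.6
finger_force: 0.0
```

```bash
python3 look.py 4
```

```text
5.3 [547.64688637 104.8059251   86.74851875] [-0.64853027  0.58596696 -0.46756685]
red [158 199 198   6 993] [553.6 133.9]
red [161 227  90   1  90] [527.6 126.1]
red [260 227  92   1  92] [574.4 117.1]
tick [255.  279.5] [542.9  80.5]
tcp y from lever park-obs 31.672726858718985
```

The lever snapped to q≈64 mm with no contact force. I back off, lift and move towards the button for a near look.

Request:
jog_arm(
  targets=[
    {"xyz": [-0.15,0,0],"spin": 0},
    {"xyz": [0,0,0.0],"spin": 0},
    {"xyz": [0,0,-0.4],"spin": 0},
    {"xyz": [0,0,-0.4],"spin": 0},
    {"xyz": [0.35,0,0],"spin": 0},
    {"xyz": [0.35,0,0],"spin": 0},
    {"xyz": [0.2,0,0],"spin": 0},
    {"xyz": [0,0,0],"spin": 0},
    {"xyz": [0,0,0],"spin": 0},
    {"xyz": [0,0,0],"spin": 0},
  ],
)

```text
time: 6.6
tool_pos: [558.9, 162.9, 150.7]
tcp_rot: [-3.141, 0.0, 1.38]
contact_force: [-0.5, -0.7, -0.7]
grip_width: 0.4
finger_force: 0.0
```

```bash
python3 look.py 5; python3 - <<'E'
from h import *
im=cv2.imread('pics/wrist5.png')
for ce,s in blobs(green(im),30): print(ce,s,ray('wrist',*ce,102)[:2])
E
```

```text
6.6 [558.92864454 162.86140171 150.70564431] [-0.47645736 -0.72983572 -0.72544536]
red [441 170  40  43 237] [693.4 162. ]
tick [341.5 207. ] [621.3 147.3]
tick [340. 227.] [618.4 131.5]
tick [255.  279.5] [546.4  99. ]
tcp y from lever park-obs 90.82673894404334
[256.0245478  113.18087855] [ 235   91   44   45 1548] [571.92995193 227.72658037]
```

View pics/wrist5.png

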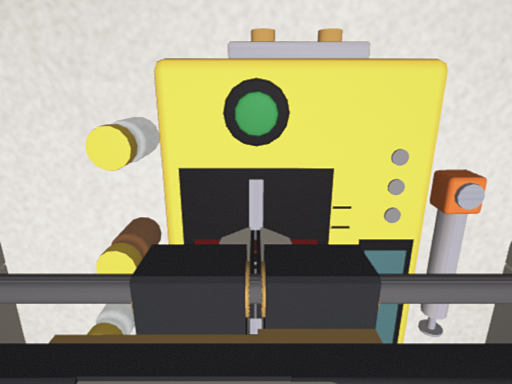

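The green button is at (256,113), ray-cast to (571.9, 227.7), straight ahead by 66 mm. I move over it and press.

Request:
jog_arm(
  targets=[
    {"xyz": [0.41,0,0],"spin": 0},
    {"xyz": [0.41,0,0],"spin": 0},
    {"xyz": [0,0,0],"spin": 0},
    {"xyz": [0,0,0.3],"spin": 0},
    {"xyz": [0,0,0.25],"spin": 0},
    {"xyz": [0,0,0.06],"spin": 0},
    {"xyz": [0,0,0.05],"spin": 0},
    {"xyz": [0,0,0.03],"spin": 0},
    {"xyz": [0,0,0],"spin": 0},
    {"xyz": [0,0,0],"spin": 0},
  ],
)

```text
time: 7.9
tool_pos: [571.8, 227.9, 96.4]
tcp_rot: [3.14, -0.0, 1.381]
contact_force: [-0.4, -3.4, 3.7]
grip_width: 0.4
finger_force: 2.4
```

Request:
jog_arm(
  targets=[
    {"xyz": [0,0,0.015],"spin": 0},
    {"xyz": [0,0,0.01],"spin": 0},
    {"xyz": [0,0,0],"spin": 0},
    {"xyz": [0,0,0],"spin": 0},
    {"xyz": [0,0,0],"spin": 0},
    {"xyz": [0,0,0],"spin": 0},
    {"xyz": [0,0,0],"spin": 0},
    {"xyz": [0,0,0],"spin": 0},
    {"xyz": [0,0,0],"spin": 0},
    {"xyz": [0,0,0],"spin": 0},
  ],
)

```text
time: 9.15
tool_pos: [571.9, 228.0, 96.1]
tcp_rot: [3.139, -0.0, 1.381]
contact_force: [-4.9, -4.8, 17.9]
grip_width: 0.6
finger_force: 8.3
```

The force rose to 18 N with z stopped at 96 mm, so the button is at its bottom stop. I lift, move clear and check.

Request:
jog_arm(
  targets=[
    {"xyz": [0,0,-0.1],"spin": 0},
    {"xyz": [0,0,-0.3],"spin": 0},
    {"xyz": [0,0,-0.5],"spin": 0},
    {"xyz": [0,0,-0.5],"spin": 0},
    {"xyz": [-0.6,0,0],"spin": 0},
    {"xyz": [-0.6,0,0],"spin": 0},
    {"xyz": [-0.6,0,0],"spin": 0},
    {"xyz": [-0.4,0,0],"spin": 0},
    {"xyz": [0,0,0],"spin": 0},
    {"xyz": [0,0,0],"spin": 0},
  ],
)

```text
time: 10.4
tool_pos: [538.4, 56.1, 205.5]
tcp_rot: [3.141, -0.001, 1.381]
contact_force: [0.3, -0.2, -0.4]
grip_width: 0.6
finger_force: 0.0
```

```bash
python3 look.py 6
```

```text
10.4 [538.41362345  56.0515567  205.50197007] [ 0.32907431 -0.21700223 -0.41909999]
red [431  53   7  38  48] [688.4 123.2]
red [196  90 120   3 348] [553.6 133.8]
red [196 106 119   3 343] [551.2 122.2]
tick [334.4  57.8] [621.1 147.1]
tick [333.9  78.1] [618.8 131.7]
tick [334.  99.] [617.  115.2]
tick [330.5 118. ] [612.2 100.2]
tick [329. 137.] [609.   84.4]
tick [255.  279.5] [519.5 -41.7]
tcp y from lever park-obs -17.958382860941033
```

View pics/wrist6.png

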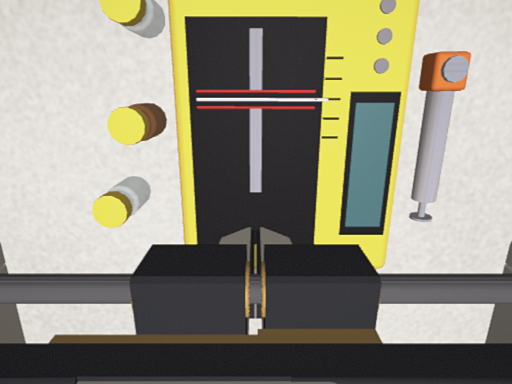

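The index line at row 99 points at the third tick (334,99), with two ticks on either side of it. The vials and sampler are untouched.

```bash
python3 -c "
from h import *
print(bot.close_job())"
```

```text
the job is handed in; nothing more can be done
None
```

The lever rests in the third detent (about 64 mm), the start button was pressed to its stop and let go, the arm is clear, the vials and sampler weren't touched, and the job is handed in; the verdict wasn't shown and I didn't re-image the button after letting go.

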